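Rack the cobalt line blend

ROBOT

A 6-joint arm with a two-finger parallel gripper is mounted at the origin on a cart in front of the work surface, level with it; the furniture and walls round the work are solid. World frame = base frame: x ahead of the robot, y to its left, z up, the work surface at z = 0. Lengths are in m, angles in rad, forces in N, time in s.
With the tool pointing down it reaches from about 0.275 to 0.875 m from the base axis. Payload 12.5 kg.
Tool frame: the origin (TCP) lies at the very end of the fingers, on their centre line; the grasp point (between the pads) lies 19 mm behind it; z points along the fingers, y is the line along which they close (so a half turn about z gives the same grasp; the last joint's range is limited). The gripper opens to 85 mm and grips with 20 to 120 N. Pads are 22 mm wide; open, the fingers measure 114 mm over their backs; the gripper's body (76 mm by 85 mm) begins 54 mm behind the grasp point. The pads swing forward as they close: fully open they stand 13 mm farther back than shut.
Start: joints at [-1.25, 0.351, 1.652, -0, 1.139, -0.085], TCP at [0.217, -0.505, 0.206] pointing down, gripper open.
Joint ranges: [-2.75, 2.75], [-0.79, 2.1], [0.01, 2.65], [-1.57, 4.71], [0.07, 3.14], [-2.87, 2.87]. Speed limits (rad/s): [2.22, 2.22, 2.79, 3.14, 3.14, 3.14].

INTERFACE

Orientations are given as a 3x3 rotation matrix whose columns are the frame's x, y, z axes.
In Python, from bench import manip gives the robot as it stands. Calls block until the motion is done:
- manip.move_ptp(position, orientation): joint-space move of the TCP to a pose.
- manip.move_l(position, attitude=None, max_speed=0.15): straight line of the TCP; attitude=None keeps the orientation; max_speed is the mean speed in m/s.
- manip.move_j(angles): joint-space move.
- manip.set_gripper(opening, effort=None): opening from 0.0 (shut) to 1.0 (fully open); effort is the grip in N (None keeps the last); returns when the fingers have stopped.
- manip.dwell(seconds).
- manip.inverse_kinematics(position, orientation): joint angles nearest the present ones, or None.
- manip.grab_frame(name): name is "side" or "top" or "wrist"; returns (picture, depth): 384x512x3 uint8, red, green, blue; 384x512 float32, m along the optical axis (not along the pixel's ray), 0 where there is no reading.
- manip.get_calibration(name): a dict with "camera_matrix" (3x3 intrinsics, pixels), "R" (3x3) and "t" (3): a world point X has camera coordinates R X + t. Camera axes: x right, y down, z forward; pixel columns grow to the right and rows downward; lengths in m; the calibration is good to about 2 mm. The wrist camera is an equidistant fisheye: a pixel r from the principal point sees the ray r / f radians off the axis. A picture is of the moment at which its call begins: read the wrist's pose just before it. get_calibration takes no time and is no camera call; for the wrist camera it gives the pose at the moment of the call.
A pose or a line that the arm cannot do raises manip.Unreachable and nothing moves.
- manip.sign_off(): hands the job in; it is judged then, once.
Trained networks look in the newest picture that a camera, given by its name, has taken for a name from the list of things; names that differ only in an ending like _2 or _b are one class to them, and where a whole thing is asked for, a point or a joint stands for the part that bears it (a point fixed in the world has none). Each returns a list of dicts, best first, with "confidence" (0 to 1); they miss things now and then, are a little off and sometimes report something else, mostly with a low value. They report only what shows in the picture. A call takes as long as a camera call. They do not tell look-alikes from the thing itself.
- manip.look_for(camera, name): "at" ([x, y, z] in m, in world coordinates, good to about 4 mm: the middle of the surface that is visible of it).
Readings, each from a call of its own:
- manip.current_time(): time.
- manip.current_qpos(): joint angles.
- manip.current_joint_vel(): joint speeds.
- manip.current_joint_torque(): joint torques, N m.
- manip.current_ee_pos(): TCP position.
- manip.current_tcp_rot(): TCP orientation.
- manip.current_force(): force on the tool from outside, world axes, zero at the start.
- manip.current_ft_torque(): the same for the moment, N m.
- manip.current_grip_width(): opening from 0.0 (shut) to 1.0 (fully open).
- manip.current_grip_force(): force on a finger pad.
Only numpy, scipy, OpenCV 4.12 (cv2) and the standard library are available. Lean on these libraries where they do the work, as an engineer would, in place of code of your own. Each camera call takes 0.05 s, during which the arm holds its last target. There are 200 camera calls.

TASK

The glaze tests are out of the kiln: the white and the black end tiles of this line blend already stand in the two end bays of the wooden rack. Stand the four blue tiles from the kiln shelf in the empty bays between them, one to a bay, so that the shades run in order from the palest beside the white tile to the darkest beside the black one. Every tile must end standing upright on the floor of its bay, square to the row, with no tile knocked over on the way; leave the two end tiles and the cup, spray bottle and rubber kidney where they are.

Things in the scene. Friction and masses are not known exactly. Their poses are not given: they have to be found in the camera images.
- tile_white_centre (a point): White glazed test tile, an upside-down T: foot 26 (x) x 38 (y) x 7 mm high; from its middle rises a wall 9 mm thick (x), 38 mm wide (y), up to 72 mm above the underside; both faces alike. 0.06 to 0.13 kg. Already stands in an end bay of the rack. Point: centre of the tile, 36 mm above the underside; z up, y along the wall's width.
- tile_black_centre (a point): Black glazed test tile, an upside-down T: foot 26 (x) x 38 (y) x 7 mm high; from its middle rises a wall 9 mm thick (x), 38 mm wide (y), up to 72 mm above the underside; both faces alike. 0.06 to 0.13 kg. Already stands in an end bay of the rack. Point: centre of the tile, 36 mm above the underside; z up, y along the wall's width.
- tile_pale_centre (a point): Pale sky-blue (palest of the blues) glazed test tile, an upside-down T: foot 26 (x) x 38 (y) x 7 mm high; from its middle rises a wall 9 mm thick (x), 38 mm wide (y), up to 72 mm above the underside; both faces alike. 0.06 to 0.13 kg. Loose, on the kiln shelf (cream slab, 12 mm high) at the start. Point: centre of the tile, 36 mm above the underside; z up, y along the wall's width.
- tile_mid_centre (a point): Mid-blue (second palest of the blues) glazed test tile, an upside-down T: foot 26 (x) x 38 (y) x 7 mm high; from its middle rises a wall 9 mm thick (x), 38 mm wide (y), up to 72 mm above the underside; both faces alike. 0.06 to 0.13 kg. Loose, on the kiln shelf (cream slab, 12 mm high) at the start. Point: centre of the tile, 36 mm above the underside; z up, y along the wall's width.
- tile_strong_centre (a point): Strong cobalt-blue (second darkest of the blues) glazed test tile, an upside-down T: foot 26 (x) x 38 (y) x 7 mm high; from its middle rises a wall 9 mm thick (x), 38 mm wide (y), up to 72 mm above the underside; both faces alike. 0.06 to 0.13 kg. Loose, on the kiln shelf (cream slab, 12 mm high) at the start. Point: centre of the tile, 36 mm above the underside; z up, y along the wall's width.
- tile_dark_centre (a point): Dark navy-blue (darkest of the blues) glazed test tile, an upside-down T: foot 26 (x) x 38 (y) x 7 mm high; from its middle rises a wall 9 mm thick (x), 38 mm wide (y), up to 72 mm above the underside; both faces alike. 0.06 to 0.13 kg. Loose, on the kiln shelf (cream slab, 12 mm high) at the start. Point: centre of the tile, 36 mm above the underside; z up, y along the wall's width.
- rack: Wooden rack, 64 x 328 mm, fixed. Origin: on the table under the middle of the row; y along the row, z up, x from front lip to back rail. Six bays 36 (x) x 48 mm (y), centres x = 0, y = +-26, +-78, +-130 mm (the last two hold the white and black tiles); bay floor 12 mm above the table; strips between bays 4 mm thick, tops at 20 mm, lip 21 mm, rail (x 18 to 28 mm) 34 mm. A foot fits only with its width along the row.
- bisque_cup_centre (a point): white unglazed cup, 68 mm across, 76 mm high, standing behind the rack; a bystander. Point: its centre, 38 mm up.
- spray_bottle_centre (a point): pale blue spray bottle with red head, 64 x 79 mm, 179 mm high, standing to the left of the kiln shelf; a bystander. Behind it a tall fixed wooden panel juts from the wall (y = 0.15 to 0.17, x from 0.59 back, 0.8 m high). Point: its centre, 90 mm up.
- rubber_kidney_centre (a point): red rubber kidney lying to the right of the kiln shelf, 29 x 96 mm, 8 mm thick; a bystander. Point: its centre, 4 mm up.
There are look-alikes about, which are no part of the job. Leave any orange or red look-alike of the part that bears tile_dark_centre alone.

How it is judged:
At the end, for the whole second after the job is handed in: From the white tile's end of the rack: white, pale, mid, strong, dark, black; each tile's centre within 10 mm both ways of its bay's centre, foot on the bay floor (within 5 mm), upright within 0.12 rad, blue tiles square to the row within 0.35 rad, all at rest ((((y of tile_white_centre in the frame of rack between 0.12 and 0.14 m and x of tile_white_centre in the frame of rack between -0.01 and 0.01 m and z of tile_white_centre in the frame of rack between 0.043 and 0.053 m) and (y of tile_pale_centre in the frame of rack between 0.068 and 0.088 m and x of tile_pale_centre in the frame of rack between -0.01 and 0.01 m and z of tile_pale_centre in the frame of rack between 0.043 and 0.053 m) and (y of tile_mid_centre in the frame of rack between 0.016 and 0.036 m and x of tile_mid_centre in the frame of rack between -0.01 and 0.01 m and z of tile_mid_centre in the frame of rack between 0.043 and 0.053 m) and (y of tile_strong_centre in the frame of rack between -0.036 and -0.016 m and x of tile_strong_centre in the frame of rack between -0.01 and 0.01 m and z of tile_strong_centre in the frame of rack between 0.043 and 0.053 m) and (y of tile_dark_centre in the frame of rack between -0.088 and -0.068 m and x of tile_dark_centre in the frame of rack between -0.01 and 0.01 m and z of tile_dark_centre in the frame of rack between 0.043 and 0.053 m) and (y of tile_black_centre in the frame of rack between -0.14 and -0.12 m and x of tile_black_centre in the frame of rack between -0.01 and 0.01 m and z of tile_black_centre in the frame of rack between 0.043 and 0.053 m)) or ((y of tile_white_centre in the frame of rack between -0.14 and -0.12 m and x of tile_white_centre in the frame of rack between -0.01 and 0.01 m and z of tile_white_centre in the frame of rack between 0.043 and 0.053 m) and (y of tile_pale_centre in the frame of rack between -0.088 and -0.068 m and x of tile_pale_centre in the frame of rack between -0.01 and 0.01 m and z of tile_pale_centre in the frame of rack between 0.043 and 0.053 m) and (y of tile_mid_centre in the frame of rack between -0.036 and -0.016 m and x of tile_mid_centre in the frame of rack between -0.01 and 0.01 m and z of tile_mid_centre in the frame of rack between 0.043 and 0.053 m) and (y of tile_strong_centre in the frame of rack between 0.016 and 0.036 m and x of tile_strong_centre in the frame of rack between -0.01 and 0.01 m and z of tile_strong_centre in the frame of rack between 0.043 and 0.053 m) and (y of tile_dark_centre in the frame of rack between 0.068 and 0.088 m and x of tile_dark_centre in the frame of rack between -0.01 and 0.01 m and z of tile_dark_centre in the frame of rack between 0.043 and 0.053 m) and (y of tile_black_centre in the frame of rack between 0.12 and 0.14 m and x of tile_black_centre in the frame of rack between -0.01 and 0.01 m and z of tile_black_centre in the frame of rack between 0.043 and 0.053 m))) and angle between each of tile_white_centre, tile_pale_centre, tile_mid_centre, tile_strong_centre, tile_dark_centre, tile_black_centre's own z axis and vertical below 0.12 rad and angle between the x axis of each of tile_pale_centre, tile_mid_centre, tile_strong_centre, tile_dark_centre and the x axis of rack, either way round below 0.35 rad and linear speed of each of tile_white, tile_pale, tile_mid, tile_strong, tile_dark, tile_black below 0.02 m/s); the robot touches nothing.
It fails at once if a tile is knocked over (leans more than 0.7 rad) (angle between any of tile_white_centre, tile_pale_centre, tile_mid_centre, tile_strong_centre, tile_dark_centre, tile_black_centre's own z axis and vertical above 0.7 rad).
It fails at once if an end tile is taken from its place (moves more than 20 mm) (distance of any of tile_white_centre, tile_black_centre from where it was at the start of the episode above 0.02 m).
It fails at once if the cup, spray bottle or kidney is disturbed (moves more than 25 mm) (distance of any of bisque_cup_centre, spray_bottle_centre, rubber_kidney_centre from where it was at the start of the episode above 0.025 m).
It also fails if it takes over 77 s, if anything falls off the work surface, if the arm or the gripper's body presses on something with over 40 N, if the wrist force passes 120 N, or if a joint passes its speed limit or range.

## Working session

There is one attempt and no reset: what is moved stays moved. The work goes in short steps, each a Python script; the robot and the scene stay as the last script left them, time stands still between calls to the robot, and variables do not carry over. Pictures are saved under pics/ and viewed, at most 14 in all, crops included, and the job is handed in when it is done.

```bash
mkdir -p pics; python3 - <<'E'
from bench import manip
import cv2,numpy as np
for c in ["top","side"]:
    p,d=manip.grab_frame(c); cv2.imwrite(f"pics/{c}0.png",p[...,::-1]); np.save(f"{c}0.npy",d)
    k=manip.get_calibration(c); print(c,k)
    for n in ["white","black","pale","mid","strong","dark"]:
        print(n,[(np.round(r["at"],3).tolist(),round(r["confidence"],2)) for r in manip.look_for(c,f"tile_{n}_centre")])
    for n in ["rack","bisque_cup_centre","spray_bottle_centre","rubber_kidney_centre"]:
        print(n,[(np.round(r["at"],3).tolist(),round(r["confidence"],2)) for r in manip.look_for(c,n)])
print(manip.current_time())
E
```

```text
top {'camera_matrix': array([[398.63192832,   0.        , 252.42360039],
       [  0.        , 398.63192832, 196.81843966],
       [  0.        ,   0.        ,   1.        ]]), 'R': array([[-0.01255978, -0.99969528, -0.02125063],
       [-0.98600263,  0.01591576, -0.16596838],
       [ 0.16625602,  0.01886865, -0.98590208]]), 't': array([-0.07043675,  0.60791322,  1.05745765])}
white [([0.456, -0.214, 0.019], 0.6), ([0.625, -0.109, 0.012], 0.56), ([0.632, 0.018, 0.049], 0.49)]
black [([0.609, -0.238, 0.059], 0.62), ([0.441, -0.263, 0.025], 0.18)]
pale [([0.764, -0.061, 0.042], 0.51)]
mid [([0.47, -0.09, 0.02], 0.63)]
strong [([0.441, -0.263, 0.02], 0.73)]
dark [([0.486, 0.003, 0.024], 0.55), ([0.44, -0.152, 0.015], 0.51)]
rack [([0.628, -0.11, 0.011], 0.78)]
bisque_cup_centre [([0.762, -0.059, 0.037], 0.67)]
spray_bottle_centre [([0.481, 0.176, 0.114], 0.96)]
rubber_kidney_centre [([0.462, -0.404, 0.009], 0.73)]
side {'camera_matrix': array([[420.12531453,   0.        , 257.52924149],
       [  0.        , 420.12531453, 198.12509474],
       [  0.        ,   0.        ,   1.        ]]), 'R': array([[ 0.97471299, -0.22343778,  0.00318612],
       [-0.15258228, -0.67589829, -0.72102715],
       [ 0.1632582 ,  0.70230838, -0.69289949]]), 't': array([-0.59592578,  0.07781435,  1.04223227])}
white [([0.632, 0.004, 0.047], 0.56)]
black [([0.608, -0.246, 0.043], 0.76)]
pale [([0.457, -0.229, 0.058], 0.7)]
mid [([0.467, -0.098, 0.044], 0.63)]
strong [([0.44, -0.277, 0.037], 0.61)]
dark [([0.408, 0.023, 0.037], 0.73), ([0.437, -0.168, 0.039], 0.71), ([0.484, -0.001, 0.04], 0.65)]
rack [([0.623, -0.129, 0.011], 0.56), ([0.465, -0.101, 0.044], 0.23)]
bisque_cup_centre [([0.745, -0.076, 0.055], 0.85)]
spray_bottle_centre [([0.485, 0.173, 0.09], 0.55)]
rubber_kidney_centre [([0.462, -0.408, 0.002], 0.77)]
1.1
```

```bash
python3 - <<'E'
import cv2
for c in ["top","side"]:
    cv2.imwrite(f"pics/{c}0b.png",cv2.resize(cv2.imread(f"pics/{c}0.png"),(800,600),interpolation=cv2.INTER_CUBIC))
E
```

```text
(no output)
```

View pics/top0b.png

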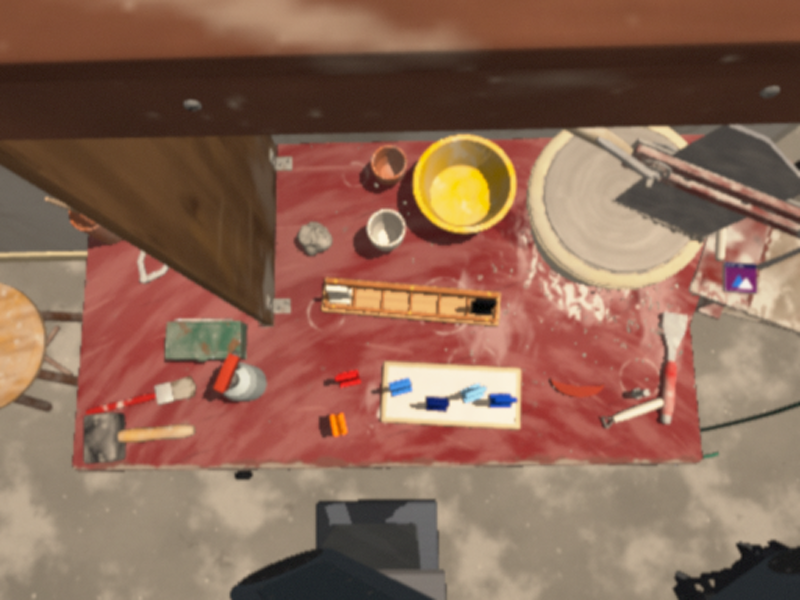

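View pics/side0b.png

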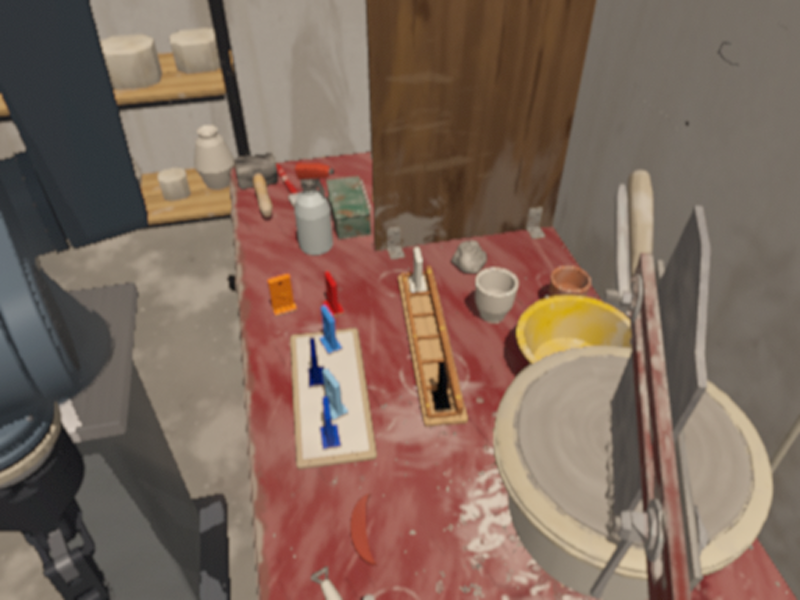

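The top view shows, at 800x600: white (338,295), black (483,306), mid (400,387), dark (437,404), pale (473,394) and strong (502,400). The red (347,379) and orange (337,425) tiles are the look-alikes. White is at the +y end, as the side view confirms. Next I measure the wall tops from depth.

```bash
cat > h.py <<'E'
import numpy as np, cv2
from bench import manip
def cloud(c):
    k=manip.get_calibration(c); K=k["camera_matrix"]
    p,d=manip.grab_frame(c)
    v,u=np.mgrid[:384,:512]
    if c=="wrist":
        x,y=(u-K[0,2])/K[0,0],(v-K[1,2])/K[1,1]; r=np.hypot(x,y)+1e-9
        s=np.tan(np.minimum(r,1.4))/r; x,y=x*s,y*s; d=np.where(r<1.3,d,0)
    else: x,y=(u-K[0,2])/K[0,0],(v-K[1,2])/K[1,1]
    return p,d,(np.dstack([x*d,y*d,d])-k["t"])@k["R"]
def tops(c,save=None,zr=(0.070,0.095)):
    p,d,X=cloud(c)
    if save: cv2.imwrite(save,p[...,::-1])
    m=(d>0)&(X[...,2]>zr[0])&(X[...,2]<zr[1])&(abs(X[...,0]-.53)<.15)&(X[...,1]>-.35)&(X[...,1]<.08)
    n,l,st,_=cv2.connectedComponentsWithStats(m.astype(np.uint8))
    for i in range(1,n):
        if st[i,4]<8: continue
        q=X[l==i]; (cx,cy),(w,h),a=cv2.minAreaRect(q[:,:2].astype(np.float32)*1000)
        e=np.linalg.eigh(np.cov(q[:,:2].T))[1][:,1]; e*=np.sign(e[1])
        print(np.round([cx,cy,w,h]),"long axis deg from y",round(np.degrees(np.arctan2(-e[0],e[1])),1),
          "z",np.round(np.percentile(q[:,2],[50,95]),3),"rgb",np.median(p[l==i],0).astype(int),st[i,4])
E
python3 - <<'E'
from h import *
tops("top"); print(); tops("side")
E
```

```text
[638.  22.  38.  10.] long axis deg from y -4.3 z [0.082 0.085] rgb [231 216 185] 58
[ 611. -236.   35.    9.] long axis deg from y -3.7 z [0.083 0.086] rgb [31 24 22] 56
[487.   6.   8.  34.] long axis deg from y 13.5 z [0.072 0.074] rgb [230  36  31] 34
[470. -87.  10.  37.] long axis deg from y 15.7 z [0.083 0.087] rgb [ 71 143 220] 54
[ 457. -214.    9.   37.] long axis deg from y 20.0 z [0.083 0.086] rgb [164 215 228] 53
[ 442. -263.   36.    8.] long axis deg from y -0.8 z [0.083 0.086] rgb [ 25  80 185] 58
[ 439. -150.   37.    8.] long axis deg from y -3.2 z [0.083 0.086] rgb [ 18  38 107] 56
[410.  27.  25.   9.] long axis deg from y -72.1 z [0.072 0.074] rgb [249 132   7] 27

[641.  19.  37.  10.] long axis deg from y -4.6 z [0.083 0.085] rgb [198 183 164] 48
[406.  24.  35.  10.] long axis deg from y -78.3 z [0.072 0.073] rgb [222 127  33] 25
[491.  -1.   8.  27.] long axis deg from y 9.5 z [0.071 0.073] rgb [192  34  30] 22
[473. -90.  10.  39.] long axis deg from y 15.3 z [0.082 0.085] rgb [ 70 115 166] 69
[ 442. -153.   38.    9.] long axis deg from y -5.3 z [0.082 0.085] rgb [ 69  64 104] 69
[ 614. -239.   39.    9.] long axis deg from y -4.7 z [0.082 0.084] rgb [24 18 16] 83
[ 460. -216.    9.   38.] long axis deg from y 21.1 z [0.082 0.085] rgb [137 164 178] 90
[ 446. -265.   40.   10.] long axis deg from y -0.8 z [0.083 0.085] rgb [ 45  77 155] 83
```

```bash
cat >> h.py <<'E'
def R(a,s=1):  # fingers close along tile x axis at yaw a
    y=s*np.array([np.cos(a),np.sin(a),0]); z=np.array([0,0,-1.]); return np.column_stack([np.cross(y,z),y,z])
def rackfit(c):
    p,d,X=cloud(c); Z=X[...,2]; o=X[(d>0)&(Z>.027)&(Z<.040)]
    o=o[(abs(o[:,0]-.65)<.06)&(abs(o[:,1]+.108)<.17)]
    f=np.polyfit(o[:,1],o[:,0],1)
    for _ in range(4):
        r=o[:,0]-np.polyval(f,o[:,1]); o=o[abs(r)<.012]; f=np.polyfit(o[:,1],o[:,0],1)
    print(c,"rail deg",np.degrees(np.arctan(-f[0])),"x at y=-.108:",np.polyval(f,-.108),"n",len(o),"y ext",o[:,1].min(),o[:,1].max(),"zmed",np.median(o[:,2]))
    w=X[(d>0)&(Z>.0165)&(Z<.040)]; w=w[(abs(w[:,0]-.626)<.06)&(abs(w[:,1]+.108)<.2)]
    rc=cv2.minAreaRect(w[:,:2].astype(np.float32)*1000); print(" rect",rc,len(w))
    return p
E
python3 - <<'E'
from h import *
a=np.radians(-5)
for s in (1,-1): 
    for P in ([.56,-.12,.33],[.47,-.09,.05],[.446,-.265,.05],[.62,-.03,.05]): print(s,P,manip.inverse_kinematics(P,R(a,s)))
rackfit("top"); rackfit("side")
q=manip.inverse_kinematics([.56,-.12,.33],R(a,1)); s=1 if q is not None and abs(q[5])<2.2 else -1
manip.move_ptp([.56,-.12,.33],R(a,s))
cv2.imwrite("pics/w1.png",cv2.resize(rackfit("wrist"),(800,600))[...,::-1]); tops("wrist")
print(s,manip.current_time())
E
```

```text
1 [0.56, -0.12, 0.33] [-2.92375327e-01  2.99421168e-01  1.41868570e+00 -4.44089210e-16
  1.42348579e+00 -2.05108865e-01]
1 [0.47, -0.09, 0.05] [-2.86523265e-01  4.61724021e-01  1.95675713e+00 -4.44089210e-16
  7.23111502e-01 -1.99256803e-01]
1 [0.446, -0.265, 0.05] [-6.25874444e-01  5.17193981e-01  1.85378938e+00 -4.44089210e-16
  7.70609296e-01 -5.38607982e-01]
1 [0.62, -0.03, 0.05] [-1.23331985e-01  6.63607455e-01  1.57409074e+00 -4.44089210e-16
  9.03894463e-01 -3.60655226e-02]
-1 [0.56, -0.12, 0.33] None
-1 [0.47, -0.09, 0.05] None
-1 [0.446, -0.265, 0.05] [-6.25874444e-01  5.17193981e-01  1.85378938e+00 -4.44089210e-16
  7.70609296e-01  2.60298467e+00]
-1 [0.62, -0.03, 0.05] None
top rail deg -5.90265153094009 x at y=-.108: 0.6472488516975052 n 402 y ext -0.2676059442702166 0.04441808316601938 zmed 0.03250968576548513
 rect ((624.5894165039062, -108.73204040527344), (317.5899963378906, 57.68532180786133), 84.42513275146484) 959
side rail deg -5.976535289450738 x at y=-.108: 0.6502545694569604 n 397 y ext -0.26942522420740406 0.044044388744737234 zmed 0.03271944043358883
 rect ((
[... 370 characters left out ...]
.  38.  10.] long axis deg from y -5.9 z [0.083 0.084] rgb [231 223 206] 206
[486.   7.   9.  38.] long axis deg from y 11.8 z [0.072 0.073] rgb [204  62  58] 140
[404.  27.  36.  10.] long axis deg from y -77.8 z [0.071 0.073] rgb [239 149  72] 123
[469. -87.  10.  39.] long axis deg from y 14.6 z [0.083 0.085] rgb [ 95 157 203] 214
[ 438. -150.   39.   10.] long axis deg from y -5.2 z [0.083 0.085] rgb [ 32  53 122] 211
[ 457. -214.   10.   38.] long axis deg from y 20.2 z [0.083 0.085] rgb [150 180 195] 190
[ 611. -236.   37.   10.] long axis deg from y -4.7 z [0.083 0.084] rgb [29 29 29] 170
[ 442. -262.   36.   10.] long axis deg from y 0.0 z [0.083 0.085] rgb [ 52  94 164] 168
1 3.3167
```

View pics/w1.png

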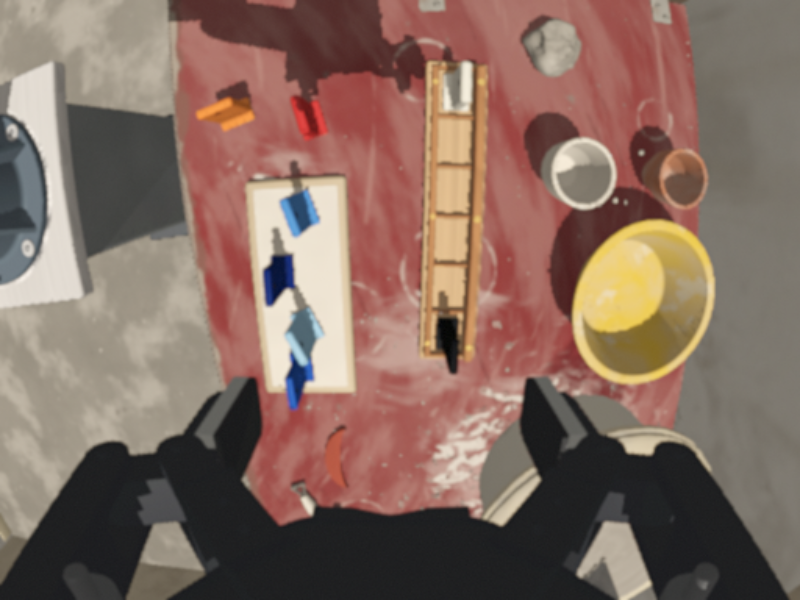

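The wrist view agrees with the top view to 1–3 mm. The rack has white at the top and black at the bottom, with its centre near (0.624, -0.1075) and yaw -5.9°. I place the strong tile first.

```bash
cat >> h.py <<'E'
RC=np.array([.624,-.1075]); RA=np.radians(-5.92); ZG=.052; ZH=.15
def put(x,y,deg,by):
    a=np.radians(deg); bx=RC+by*np.array([-np.sin(RA),np.cos(RA)])
    manip.move_ptp([x,y,ZH],R(a)); manip.set_gripper(.45,40)
    manip.move_l([x,y,ZG],max_speed=.15); manip.set_gripper(0,40)
    print("grip",manip.current_grip_width(),manip.current_grip_force())
    if manip.current_grip_width()<.05: raise SystemExit("missed")
    manip.move_l([x,y,ZH],max_speed=.15)
    manip.move_l([*bx,ZH],R(RA),max_speed=.2)
    manip.move_l([*bx,ZG+.012],max_speed=.12)
    f0=manip.current_force(); manip.move_l([*bx,ZG+.001],max_speed=.04)
    print("dF",np.round(manip.current_force()-f0,1),"z",manip.current_ee_pos()[2],"grip",manip.current_grip_width())
    manip.set_gripper(.45); manip.move_l([*bx,ZH],max_speed=.15)
    print("t",manip.current_time())
E
python3 - <<'E'
from h import *
put(.443,-.263,-.3,-.026)
tops("wrist","pics/w2.png"); tops("top")
E
```

```text
grip 0.08750663850070481 41.69650197029114
dF [-0.8 -0.2  0.3] z 0.05300239467226799 grip 0.08559342468210518
t 10.5667
[637.  14.  23.   9.] long axis deg from y -6.5 z [0.083 0.084] rgb [144 138 125] 355
[487.   8.  10.  37.] long axis deg from y 11.7 z [0.071 0.073] rgb [127  36  35] 300
[405.  27.  38.   9.] long axis deg from y -78.3 z [0.071 0.073] rgb [243 152  72] 207
[470. -86.  10.  39.] long axis deg from y 14.3 z [0.082 0.084] rgb [ 76 127 172] 609
[ 620. -133.   38.    9.] long axis deg from y -6.0 z [0.083 0.085] rgb [ 48  98 182] 544
[ 439. -150.   39.   11.] long axis deg from y -3.4 z [0.081 0.084] rgb [18 32 79] 510
[ 455. -207.   11.   26.] long axis deg from y 22.5 z [0.081 0.084] rgb [103 126 135] 311
[ 611. -236.   39.    9.] long axis deg from y -5.9 z [0.083 0.084] rgb [26 26 26] 366
[638.  21.  38.  10.] long axis deg from y -4.8 z [0.081 0.086] rgb [138 124 106] 56
[ 611. -238.   33.   10.] long axis deg from y -3.7 z [0.082 0.087] rgb [37 29 26] 53
[ 457. -214.    9.   38.] long axis deg from y 20.3 z [0.083 0.086] rgb [181 228 239] 51
```

View pics/w2.png

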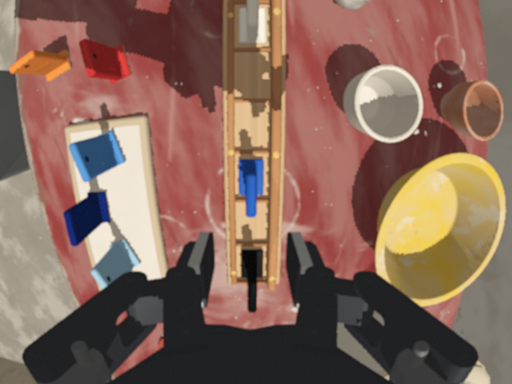

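The strong tile stands upright in its bay at pixel (250,180), second from black, at (620,-133) against the planned (621,-133). The other three tiles haven't moved, so I carry on with them.

```bash
python3 - <<'E'
from h import *
put(.457,-.214,20.2,.078)
put(.439,-.150,-4.5,-.078)
put(.470,-.0865,14.6,.026)
manip.move_ptp([.50,-.12,.33],R(RA))
tops("wrist","pics/w3.png"); print(); tops("top"); print(manip.current_time())
E
```

```text
grip 0.08443705638186326 41.479981541633606
dF [ 0.3 -0.7  1.2] z 0.05296314193643096 grip 0.08917872821146765
t 17.525
grip 0.08603238976837303 41.12114489078522
dF [-0.3  0.1  0.8] z 0.05293632652516974 grip 0.08897095545455573
t 24.1667
grip 0.0858061583171322 41.41021549701691
dF [-0.8  0.   0.1] z 0.05295273058331646 grip 0.08501169897054041
t 30.5167
[637.  21.  39.  10.] long axis deg from y -6.4 z [0.083 0.085] rgb [214 206 189] 217
[486.   8.   9.  38.] long axis deg from y 10.4 z [0.072 0.073] rgb [207  59  56] 152
[404.  27.  36.   9.] long axis deg from y -78.6 z [0.072 0.073] rgb [236 149  71] 133
[630. -30.  39.  10.] long axis deg from y -5.6 z [0.083 0.085] rgb [157 187 202] 215
[625. -81.  37.  11.] long axis deg from y -5.6 z [0.083 0.084] rgb [ 89 138 192] 211
[ 620. -134.   37.   11.] long axis deg from y -6.2 z [0.083 0.085] rgb [ 41  86 160] 198
[ 614. -185.   39.   11.] long axis deg from y -5.7 z [0.083 0.085] rgb [ 29  46 100] 201
[ 610. -236.   39.   11.] long axis deg from y -6.8 z [0.082 0.084] rgb [29 28 28] 200

[638.  22.  39.  10.] long axis deg from y -4.2 z [0.082 0.085] rgb [240 227 199] 57
31.5083
```

View pics/w3.png

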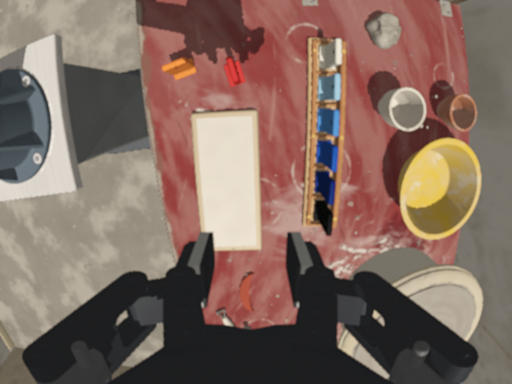

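The rack, at pixels (328,50) to (323,215), reads white, pale, mid, strong, dark, black. All wall tops are at about 84 mm with 51–52 mm spacing, and the arm is clear.

```bash
python3 -c "
from bench import manip
print(manip.sign_off())"
```

```text
the job is handed in; nothing more can be done
None
```

The job is handed in: the four blue tiles stand in the rack in order white, pale, mid, strong, dark, black, upright and square in the last wrist image, at about 31.5 s; the hand-in call returned no verdict.

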